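Start the saucepan on the induction hob

TASK

Set the lidded saucepan heating at full power: on the hob's control strip, press the on/off key with the fingertips, then the zone key for the side on which the saucepan stands (left or right as seen from the robot), then the boost key. Press each one lightly and let it spring back up before you go to the next. Press no other key, pick nothing up, leave the pans and the other things standing as they are, and finish with the hand clear of everything.

Things in the scene. Friction and masses are not known exactly. Their poses are not given: they have to be found in the camera images.
- hob: two-zone induction hob, 360 (its x) by 600 (its y) by 60 mm high; black glass top, steel housing; stands firmly, does not shift. Origin: centre of its underside, on the worktop; x from its front edge (robot side) to the back, y to the left seen from the robot, z up. Along the front edge, level with the glass, lies a dark plastic control strip 74 mm deep with seven raised soft-touch keys
- hob_strip (a point): middle of the control strip's surface (hob x -143, y 0, z 60 mm). The keys stand in one row through it along the hob's y, 50 mm apart, from y +150 to -150 mm. Left to right: on/off, left zone, minus, plus, right zone, boost, timer. All dark grey with light printed signs; tops 7 mm above the strip, 67 mm above the worktop
- hob_zone_left (a point): centre of the left cooking zone on the glass (hob x 37, y 150, z 60 mm), two printed rings, the outer of diameter 184 mm
- hob_zone_right (a point): centre of the right cooking zone on the glass (hob x 37, y -150, z 60 mm), two printed rings, the outer of diameter 184 mm
- saucepan: the lidded saucepan: steel, diameter 160 mm, closed by a lid with a black knob, 132 mm high in all, 0.9 kg; stands loose on one of the two zones (left or right varies). Origin: centre of its underside, on the glass, within 15 mm of the zone's centre; its 145 mm handle points along its x, towards the back of the hob
- frying_pan: the open frying pan: steel, rim diameter 224 mm, 45 mm high, 0.9 kg, no lid; stands loose on the other zone. Origin: centre of its underside; its 165 mm handle points along its x, towards the back of the hob
- pepper_mill: wooden pepper mill, 175 mm tall, diameter 58 mm, standing loose on the worktop to the left of the hob. Origin: centre of its underside
- mug: white mug, rim diameter 80 mm, 95 mm high, its handle turned away from the hob, standing loose on the worktop to the right of the hob. Origin: centre of its underside
- key_onoff_top (a point): centre of the top face of the on/off key: round, diameter 26 mm, power sign (broken ring with a bar); first (leftmost) of the row
- key_onoff (a joint): travel of that key in m: 0 up, 0.0055 fully down. Sprung: starts to move at about 1 N, fully down at about 8 N, where it meets a hard stop, springs back when let go; it registers when it is more than 0.0015 down (3 N)
- key_zone_left_top (a point): centre of the top face of the left-zone key: rectangular, 24 mm along the row by 18 mm, sign of a hob outline with its left spot filled; second from the left. It selects the left zone
- key_zone_left (a joint): travel of that key in m, as for the on/off key
- key_minus_top (a point): centre of the top face of the minus key: round, diameter 18 mm; third from the left
- key_minus (a joint): travel of that key in m, as for the on/off key
- key_plus_top (a point): centre of the top face of the plus key: round, diameter 18 mm; fourth from the left (the middle of the row)
- key_plus (a joint): travel of that key in m, as for the on/off key
- key_zone_right_top (a point): centre of the top face of the right-zone key: rectangular, 24 mm along the row by 18 mm, sign of a hob outline with its right spot filled; fifth from the left. It selects the right zone
- key_zone_right (a joint): travel of that key in m, as for the on/off key
- key_boost_top (a point): centre of the top face of the boost key: the widest, rectangular, 30 mm along the row by 18 mm, sign of three chevrons; sixth from the left
- key_boost (a joint): travel of that key in m, as for the on/off key
- key_timer_top (a point): centre of the top face of the timer key: round, diameter 18 mm, clock sign; seventh (rightmost) of the row
- key_timer (a joint): travel of that key in m, as for the on/off key
Mind the look-alikes: they are no part of the job. Of the things that look like the pepper_mill, take the one that is farthest to the robot's left at the start.

How it is judged:
By the outcome, as a careful person would: the job done as asked, in the order asked, and still so for the second after the job is handed in, with the robot touching nothing.
It also fails if it takes over 48 s, if anything falls off the work surface, if the arm or the gripper's body presses on something with over 40 N, if the wrist force passes 120 N, or if a joint passes its speed limit or range.

ROBOT

A 6-joint arm with a two-finger parallel gripper is mounted at the origin on the work surface. World frame = base frame: x ahead of the robot, y to its left, z up, the work surface at z = 0. Lengths are in m, angles in degrees, forces in N, time in s.
With the tool pointing down it reaches from about 0.275 to 0.975 m from the base axis. Payload 8.4 kg.
Tool frame: the origin (TCP) lies between the finger pads; the fingertips stand 11 mm ahead of it and the grasp point (between the pads) lies 8 mm behind it; z points along the fingers, y is the line along which they close (so a half turn about z gives the same grasp; the last joint's range is limited). The gripper opens to 92 mm and grips with 3 to 60 N. Pads are 20 mm wide; open, the fingers measure 128 mm over their backs; the gripper's body (75 mm by 189 mm) begins 69 mm behind the grasp point.
Start: joints at [68.388, 20.225, 93.587, -0, 66.188, -0.138], TCP at [0.229, 0.582, 0.226] pointing down, gripper open.
Joint ranges: [-150.9, 150.9], [-52.94, 120.26], [3.33, 152.33], [-74.26, 254.26], [0, 154.13], [-172.89, 172.89]. Speed limits (degrees/s): [127.2, 127.2, 159.86, 180, 180, 180].

INTERFACE

Orientations are given as a 3x3 rotation matrix whose columns are the frame's x, y, z axes.
In Python, from rig import arm gives the robot as it stands.
- The arm moves only by the tool drive_tool, never from a script. Its arguments are lists of equal length, an entry for each row: "linear": the shift along the world's x, y, z normalised to -1 to 1, where 1 is 10 cm, a list of three; "rot": the turn, a rotation vector about the world's x, y, z normalised to -1 to 1, where 1 is 360 degrees, a list of three. A call has 1 to 5 rows; each row is the pose to reach, as a shift and turn from the pose commanded when the call began, turning the shorter way round; what a row does not reach only later rows make up. A row lasts 1/8 s, in which the tool goes at most 62.5 mm and 10.7 degrees, less where a joint would pass 70% of its speed; a pose out of reach is approached as far as the arm can. A call with a number of a shift or a turn outside -1 to 1 is refused whole. A call with a gripper value outside its range is refused whole. "jaw" is the gripper command: -1 is fully open, 1 is shut, values between are in proportion, set as the call begins (left out, the last holds). The fingers move at their own pace and stop on an object; "squeeze" is the grip in N (left out, the last holds). Time passes only in rows, so rows that repeat a pose let the fingers close. It gives the time, the measured TCP pose, the force, the opening and the grip force at its end, in the units of the state.
- arm.sense(): the state, without advancing time (a new reading comes with each control period).
- arm.read_camera(name): name is "scene" or "top"; returns the picture (480x640x3 uint8, red, green, blue); there is no depth.
- arm.camera_params(name): a dict with "fx", "fy", "cx", "cy" (pixels), "R" (3x3) and "t" (3): a world point X has camera coordinates R X + t. Camera axes: x right, y down, z forward; pixel columns grow to the right and rows downward; lengths in m; the calibration is good to about 2 mm. A picture is of the moment at which its call begins. camera_params takes no time and is no camera call.
- arm.sign_off(): hands the job in; it is judged then, once.
The state is a dict: "time_s": time; "joint_positions": joint angles; "joint_vel": joint speeds; "tau": joint torques, N m; "eef_pos": TCP position; "tool_rot": TCP orientation; "contact_force": force on the tool from outside, world axes, zero at the start; "torque": the same for the moment, N m; "gripper_width": opening from 0.0 (shut) to 1.0 (fully open); "gripper_force": force on a finger pad.
Only numpy, scipy, OpenCV 4.12 (cv2) and the standard library are available. Lean on these libraries where they do the work, as an engineer would, in place of code of your own. Each camera call takes 0.05 s, during which the arm holds its last target. There are 200 camera calls.

## Working session

There is one attempt and no reset: what is moved stays moved. The work goes in short steps, Python scripts to look and compute and a tool call to move; the robot and the scene stay as the last step left them, time stands still between calls to the robot, and variables do not carry over. Pictures are saved under pics/ and viewed, at most 10 in all, crops included, and the job is handed in when it is done.

Besides the shell and the picture viewer there is one more tool, called after ">>>" as name(argument=value, ...), one argument or row to a line, values as JSON. drive_tool: Moves the arm, as the interface text tells. Scaled input: -1 to 1 covers 10 cm each way for a shift and 360 degrees each way for a turn. Its arguments: {"type":"object","properties":{"linear":{"type":"array","items":{"type":"array","items":{"type":"number","minimum":-1,"maximum":1}}},"rot":{"type":"array","items":{"type":"array","items":{"type":"number","minimum":-1,"maximum":1}}},"jaw":{"type":"number"},"squeeze":{"type":"number"}},"required":["linear","rot"]}

```bash
mkdir -p pics; python3 - <<'E'
from rig import arm
import cv2
for n in("scene","top"):
    cv2.imwrite(f"pics/{n}0.png",arm.read_camera(n)[:,:,::-1])
    p=arm.camera_params(n);print(n,p)
s=arm.sense();print(s)
E
```

```text
scene {'fx': 571.7845967378181, 'fy': 571.7845967378181, 'cx': 319.72340461279634, 'cy': 243.14844453310877, 'R': array([[-4.63155430e-01,  8.86276964e-01, -4.37344466e-04],
       [ 7.52582883e-01,  3.93028133e-01, -5.28344481e-01],
       [-4.68087653e-01, -2.45034753e-01, -8.49029987e-01]]), 't': array([ 0.21674284, -0.35963792,  1.71435757])}
top {'fx': 481.35077625638843, 'fy': 481.35077625638843, 'cx': 320.8703824396158, 'cy': 231.22195922233024, 'R': array([[ 0.00270061, -0.99998376,  0.00501935],
       [-0.99316636, -0.00326777, -0.11666145],
       [ 0.11667596, -0.00466999, -0.99315906]]), 't': array([0.0179339 , 0.55075921, 1.19142939])}
{'time_s': 0.1, 'joint_positions': array([ 6.83870309e+01,  2.02573642e+01,  9.36230174e+01, -3.26471571e-05,
        6.61864149e+01, -1.33798531e-01]), 'joint_vel': array([ 0.05313233, -0.02741852, -0.00391213, -0.08868019, -0.02796203,
        0.01197296]), 'tau': array([ 2.45700954e-03, -5.94904733e+01, -3.34934700e+01,  7.00026099e-02,
        1.83391816e-02, -5.62511821e-05]), 'eef_pos': array([0.22866518, 0.58123248, 0.22496475]), 'tool_rot': array([[-9.30550829e-01,  3.66162493e-01, -4.28927122e-04],
       [ 3.66162744e-01,  9.30550197e-01, -1.08404547e-03],
       [ 2.20142609e-06, -1.16581655e-03, -9.99999320e-01]]), 'contact_force': array([-0.40245104,  0.1361296 , -0.41488554]), 'torque': array([-0.03088076,  0.01132435, -0.00389614]), 'gripper_force': 0.0, 'gripper_width': 0.9995037523730476}
```

View pics/scene0.png

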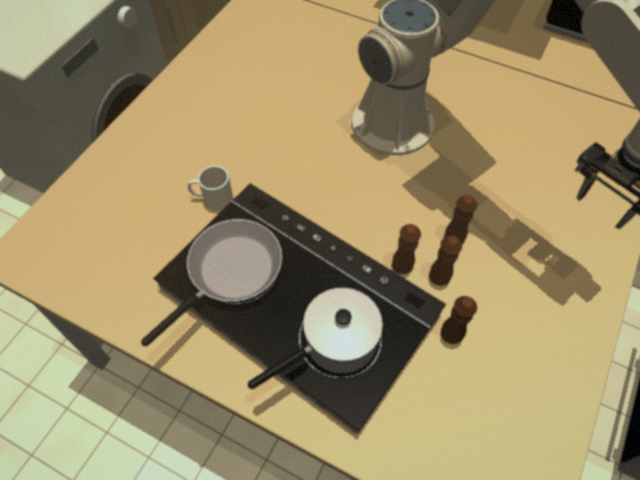

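View pics/top0.png

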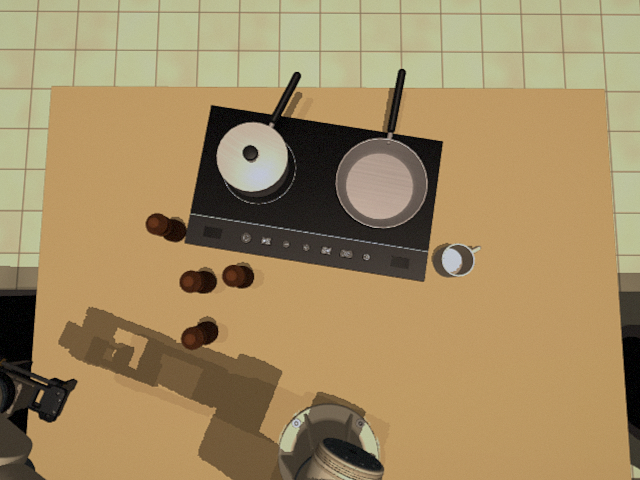

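The top view shows the saucepan (255,158) on the left zone and the frying pan on the right. The keys run from (246,238) to (367,257). Several mills stand near the strip's left end. I'll enlarge the strip next.

```bash
python3 - <<'E'
import cv2
a=cv2.imread("pics/top0.png")[215:295,175:435];cv2.imwrite("pics/c1.png",cv2.resize(a,None,fx=3,fy=3,interpolation=cv2.INTER_CUBIC))
a=cv2.imread("pics/scene0.png")[180:330,235:435];cv2.imwrite("pics/c2.png",cv2.resize(a,None,fx=4,fy=4,interpolation=cv2.INTER_CUBIC))
E
```

```text
(no output)
```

View pics/c1.png

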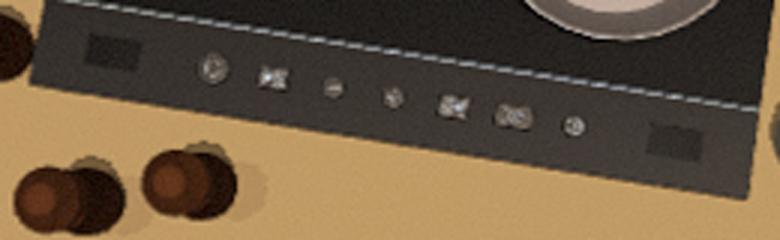

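View pics/c2.png

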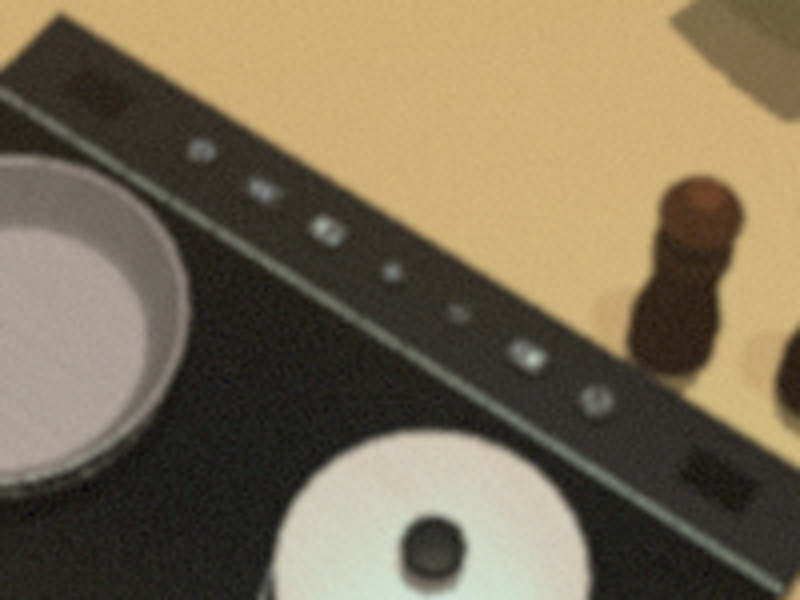

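The crops show the key signs, from on/off to timer: top crop (213,68) to (574,126), scene crop (597,401) to (202,151). The nearest mill has its head at (172,182) and its foot at (210,186) in the top crop.

```bash
python3 - <<'E'
from rig import arm
import numpy as np
from scipy.optimize import least_squares
T=np.array([(213,68),(273,77),(334,87),(393,97),(453,107),(514,116),(574,126)],float)
S=np.array([(597,401),(528,355),(458,313),(393,272),(327,231),(264,189),(202,151)],float)
T=(T+.5)/3-.5+[175,215]; S=(S+.5)/4-.5+[235,180]
P={n:arm.camera_params(n) for n in("top","scene")}
def bp(n,uv,z):
    p=P[n];d=np.array([(uv[0]-p['cx'])/p['fx'],(uv[1]-p['cy'])/p['fy'],1])
    d=p['R'].T@d;c=-p['R'].T@p['t'];return c+d*(z-c[2])/d[2]
def pr(n,X):
    p=P[n];q=X@p['R'].T+p['t'];return q[:,:2]/q[:,2:]*[p['fx'],p['fy']]+[p['cx'],p['cy']]
o=np.arange(150,-151,-50)/1000
def keys(v):return np.c_[v[0]-np.sin(v[2])*o,v[1]+np.cos(v[2])*o,0*o+.067]
for cams in(("top",),("scene",),("top","scene")):
    f=lambda v:np.concatenate([(pr(n,keys(v))-(T if n=="top" else S)).ravel() for n in cams])
    r=least_squares(f,[.5,0,-.15]);print(cams,r.x.round(4),np.degrees(r.x[2]),np.abs(r.fun).max());
print(keys(r.x).round(4))
print("mill heads",[bp("top",u,.16).round(3) for u in[(232,275.5),(189,281),(190,339),(157,224)]])
print("mill mid",[bp("top",u,.03).round(3) for u in[(245,277),(207,281),(211,330),(178,230)]])
print("pan knob",bp("top",(251,153),.19), "lid",bp("top",(253,157),.16))
E
```

```text
('top',) [ 0.5076  0.0568 -0.1574] -9.020010800679682 0.28622688484711034
('scene',) [ 0.5089  0.0576 -0.16  ] -9.167499345851217 0.3107967529582538
('top', 'scene') [ 0.5081  0.0571 -0.1588] -9.097777817094311 0.5742436000746238
[[ 0.5318  0.2053  0.067 ]
 [ 0.5239  0.1559  0.067 ]
 [ 0.516   0.1065  0.067 ]
 [ 0.5081  0.0571  0.067 ]
 [ 0.5002  0.0078  0.067 ]
 [ 0.4923 -0.0416  0.067 ]
 [ 0.4844 -0.091   0.067 ]]
mill heads [array([0.435, 0.22 , 0.16 ]), array([0.422, 0.316, 0.16 ]), array([0.295, 0.309, 0.16 ]), array([0.551, 0.393, 0.16 ])]
mill mid [array([0.434, 0.21 , 0.03 ]), array([0.424, 0.305, 0.03 ]), array([0.303, 0.292, 0.03 ]), array([0.553, 0.383, 0.03 ])]
pan knob [0.70911538 0.17824529 0.19      ] lid [0.70817473 0.17777143 0.16      ]
```

>>> drive_tool(
  linear=[
    [0.15,-0.19,0.1],
    [0.3,-0.38,0.2],
    [0.45,-0.57,0.25],
    [0.6,-0.76,0.25],
    [0.76,-0.94,0.25],
  ],
  rot=[
    [0,0,0.007],
    [0,0,0.014],
    [0,0,0.021],
    [0,0,0.028],
    [0,0,0.0344],
  ],
  jaw=1,
  squeeze=10,
)

```text
time_s: 0.72
eef_pos: [0.3051, 0.4868, 0.2504]
tool_rot: [[-0.988, 0.157, -0.0], [0.157, 0.988, -0.0], [0.0, -0.0, -1.0]]
contact_force: [0.5, 0.1, 0.2]
gripper_width: 0.479
gripper_force: 0.0
```

>>> drive_tool(
  linear=[
    [0.15,-0.19,0],
    [0.3,-0.38,0],
    [0.45,-0.57,0],
    [0.6,-0.76,0],
    [0.76,-0.94,0],
  ],
  rot=[
    [0,0,0],
    [0,0,0],
    [0,0,0],
    [0,0,0],
    [0,0,0],
  ],
)

```text
time_s: 1.35
eef_pos: [0.381, 0.3928, 0.2503]
tool_rot: [[-0.987, 0.158, -0.0], [0.158, 0.987, -0.0], [0.0, -0.001, -1.0]]
contact_force: [-0.0, -0.0, -0.5]
gripper_width: 0.006
gripper_force: 0.0
```

>>> drive_tool(
  linear=[
    [0.15,-0.19,0],
    [0.3,-0.38,0],
    [0.45,-0.57,0],
    [0.6,-0.76,0],
    [0.76,-0.94,0],
  ],
  rot=[
    [0,0,0],
    [0,0,0],
    [0,0,0],
    [0,0,0],
    [0,0,0],
  ],
)

```text
time_s: 1.98
eef_pos: [0.457, 0.2988, 0.2503]
tool_rot: [[-0.987, 0.158, -0.001], [0.158, 0.987, -0.0], [0.001, -0.0, -1.0]]
contact_force: [0.6, -0.1, 0.5]
gripper_width: 0.006
gripper_force: 0.0
```

>>> drive_tool(
  linear=[
    [0.2,-0.25,0],
    [0.4,-0.5,0],
    [0.6,-0.75,0],
    [0.75,-0.94,0],
    [0.75,-0.94,0],
  ],
  rot=[
    [0,0,0],
    [0,0,0],
    [0,0,0],
    [0,0,0],
    [0,0,0],
  ],
)

```text
time_s: 2.6
eef_pos: [0.5323, 0.2045, 0.2502]
tool_rot: [[-0.987, 0.16, -0.001], [0.16, 0.987, -0.0], [0.0, -0.0, -1.0]]
contact_force: [-0.3, -0.8, -0.4]
gripper_width: 0.007
gripper_force: 0.0
```

>>> drive_tool(
  linear=[
    [0,0,-0.25],
    [0,0,-0.5],
    [0,0,-0.75],
    [0,0,-1],
    [0,0,-1],
  ],
  rot=[
    [0,0,0],
    [0,0,0],
    [0,0,0],
    [0,0,0],
    [0,0,0],
  ],
)

```text
time_s: 3.22
eef_pos: [0.5299, 0.2058, 0.1489]
tool_rot: [[-0.988, 0.157, -0.004], [0.157, 0.988, -0.001], [0.004, -0.002, -1.0]]
contact_force: [-0.3, 0.3, 0.1]
gripper_width: 0.006
gripper_force: 0.0
```

>>> drive_tool(
  linear=[
    [0,0,-0.2],
    [0,0,-0.4],
    [0,0,-0.58],
    [0,0,-0.64],
    [0,0,-0.64],
  ],
  rot=[
    [0,0,0],
    [0,0,0],
    [0,0,0],
    [0,0,0],
    [0,0,0],
  ],
)

```text
time_s: 3.85
eef_pos: [0.5318, 0.2057, 0.0866]
tool_rot: [[-0.987, 0.158, -0.0], [0.158, 0.987, -0.0], [0.0, -0.0, -1.0]]
contact_force: [0.2, 0.5, 0.7]
gripper_width: 0.002
gripper_force: 0.0
```

```bash
python3 - <<'E'
from rig import arm
import cv2
a=arm.read_camera("scene")[130:350,260:520,::-1];cv2.imwrite("pics/s2.png",cv2.resize(a,None,fx=2.7,fy=2.7,interpolation=cv2.INTER_CUBIC))
E
```

```text
(no output)
```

View pics/s2.png

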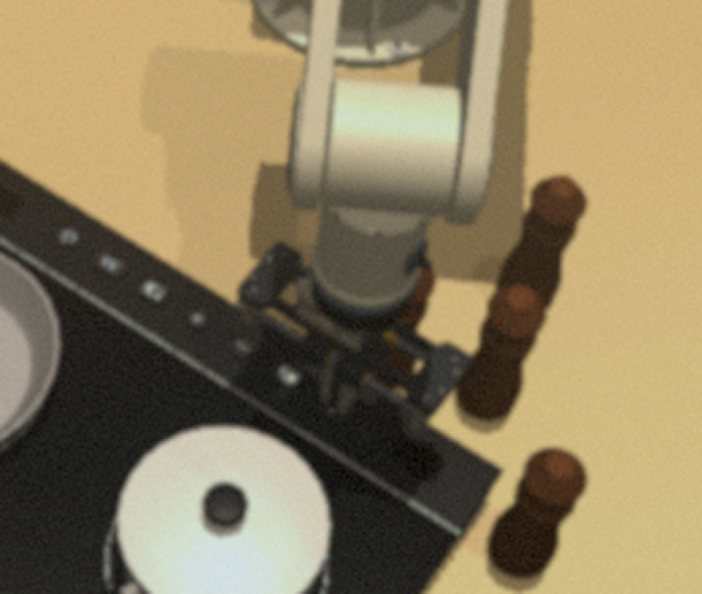

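The closed fingertips are over the on/off key at about (335,395), the mills are all upright and the left-zone key is visible at (288,376). Now I'll press gently.

>>> drive_tool(
  linear=[
    [0,0,-0.04],
    [0,0,-0.07],
    [0,0,-0.09],
    [0,0,-0.11],
    [0,0,-0.11],
  ],
  rot=[
    [0,0,0],
    [0,0,0],
    [0,0,0],
    [0,0,0],
    [0,0,0],
  ],
)

```text
time_s: 4.53
eef_pos: [0.5318, 0.2056, 0.0757]
tool_rot: [[-0.987, 0.158, 0.0], [0.158, 0.987, -0.0], [-0.0, -0.0, -1.0]]
contact_force: [-1.0, 0.3, 5.0]
gripper_width: 0.007
gripper_force: 2.2
```

5 N is past the 3 N threshold, so on/off has registered. I'll lift and move to the left-zone key.

>>> drive_tool(
  linear=[
    [0,0,0.1],
    [0,0,0.25],
    [-0.04,-0.25,0.25],
    [-0.08,-0.49,0.25],
    [-0.08,-0.49,0.25],
  ],
  rot=[
    [0,0,0],
    [0,0,0],
    [0,0,0],
    [0,0,0],
    [0,0,0],
  ],
)

```text
time_s: 5.15
eef_pos: [0.5237, 0.1557, 0.1015]
tool_rot: [[-0.987, 0.16, 0.0], [0.16, 0.987, 0.0], [-0.0, 0.0, -1.0]]
contact_force: [0.3, 0.5, 1.5]
gripper_width: 0.002
gripper_force: 0.0
```

>>> drive_tool(
  linear=[
    [0,0,-0.1],
    [0,0,-0.18],
    [0,0,-0.22],
    [0,0,-0.25],
    [0,0,-0.25],
  ],
  rot=[
    [0,0,0],
    [0,0,0],
    [0,0,0],
    [0,0,0],
    [0,0,0],
  ],
)

```text
time_s: 5.78
eef_pos: [0.5235, 0.157, 0.0755]
tool_rot: [[-0.987, 0.158, -0.001], [0.158, 0.987, 0.0], [0.001, 0.0, -1.0]]
contact_force: [-3.5, 2.2, 4.7]
gripper_width: 0.006
gripper_force: 2.3
```

>>> drive_tool(
  linear=[
    [0,0,0.1],
    [0,0,0.25],
    [-0.05,-0.3,0.25],
    [-0.1,-0.6,0.25],
    [-0.16,-0.99,0.25],
  ],
  rot=[
    [0,0,0],
    [0,0,0],
    [0,0,0],
    [0,0,0],
    [0,0,0],
  ],
)

```text
time_s: 6.4
eef_pos: [0.5084, 0.057, 0.1019]
tool_rot: [[-0.988, 0.157, 0.002], [0.157, 0.988, 0.0], [-0.002, 0.0, -1.0]]
contact_force: [0.1, -0.5, 0.6]
gripper_width: 0.005
gripper_force: 0.0
```

>>> drive_tool(
  linear=[
    [-0.05,-0.3,0],
    [-0.1,-0.65,0],
    [-0.155,-0.985,0],
    [-0.155,-0.985,0],
    [-0.155,-0.985,0],
  ],
  rot=[
    [0,0,0],
    [0,0,0],
    [0,0,0],
    [0,0,0],
    [0,0,0],
  ],
)

```text
time_s: 7.02
eef_pos: [0.4928, -0.0407, 0.1013]
tool_rot: [[-0.987, 0.159, 0.001], [0.159, 0.987, 0.0], [-0.001, 0.0, -1.0]]
contact_force: [-1.1, 0.9, -0.4]
gripper_width: 0.007
gripper_force: 0.0
```

>>> drive_tool(
  linear=[
    [0,0,-0.1],
    [0,0,-0.18],
    [0,0,-0.22],
    [0,0,-0.25],
    [0,0,-0.25],
  ],
  rot=[
    [0,0,0],
    [0,0,0],
    [0,0,0],
    [0,0,0],
    [0,0,0],
  ],
)

```text
time_s: 7.65
eef_pos: [0.492, -0.0406, 0.0755]
tool_rot: [[-0.987, 0.158, -0.001], [0.158, 0.987, 0.0], [0.001, 0.0, -1.0]]
contact_force: [-2.3, 2.0, 5.0]
gripper_width: 0.007
gripper_force: 2.3
```

>>> drive_tool(
  linear=[
    [0,0,0.1],
    [0,0,0.3],
    [0,0,0.6],
    [0,0,1],
    [0,0,1],
  ],
  rot=[
    [0,0,0],
    [0,0,0],
    [0,0,0],
    [0,0,0],
    [0,0,0],
  ],
)

```text
time_s: 8.28
eef_pos: [0.4946, -0.0414, 0.1791]
tool_rot: [[-0.987, 0.158, 0.007], [0.158, 0.987, -0.001], [-0.007, 0.0, -1.0]]
contact_force: [-0.3, -0.6, -1.0]
gripper_width: 0.01
gripper_force: 0.0
```

>>> drive_tool(
  linear=[
    [0,0,0.3],
    [0,0,0.6],
    [0,0,0.9],
    [0,0,0.9],
    [0,0,0.9],
  ],
  rot=[
    [0,0,0],
    [0,0,0],
    [0,0,0],
    [0,0,0],
    [0,0,0],
  ],
)

```text
time_s: 8.9
eef_pos: [0.4917, -0.041, 0.2645]
tool_rot: [[-0.987, 0.158, -0.001], [0.158, 0.987, -0.0], [0.001, -0.0, -1.0]]
contact_force: [-0.1, -0.6, 0.0]
gripper_width: 0.007
gripper_force: 0.0
```

```bash
python3 - <<'E'
from rig import arm
import cv2
cv2.imwrite("pics/top3.png",arm.read_camera("top")[:,:,::-1])
E
```

```text
(no output)
```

View pics/top3.png

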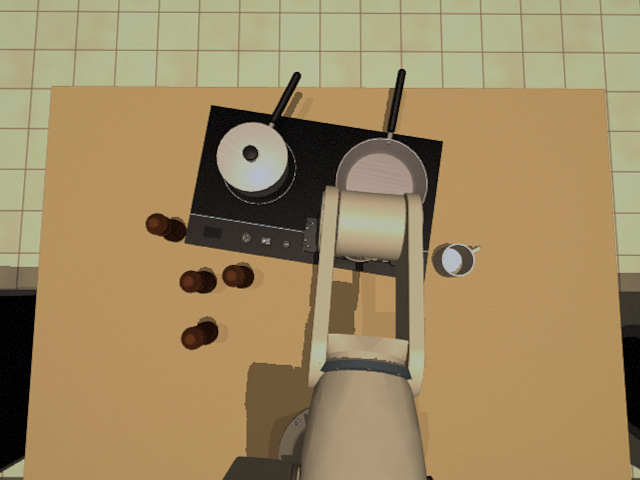

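The pans, mug and all four mills stand where they did at the start, and the hand is clear at 0.26 m height.

```bash
python3 -c "
from rig import arm
print(arm.sign_off())"
```

```text
the job is handed in; nothing more can be done
None
```

I pressed on/off, left zone (the saucepan's side) and boost in that order, each at about 5 N and released before the next; nothing else was moved, the hand is clear, and the job is handed in.

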